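# Put the laundry-room supplies back in their places

## Task

Tidy the folding table in the laundry room: stand the blue bottle upright in the blue round tray and the yellow bottle upright in the yellow one, lay the green soap flat and lengthwise inside the green soap dish, and put the scrubbing brush, bristles down, on its outline on the grey pad, lined up with it. Set each thing down rather than dropping it, and leave the steel tin and the white dosing cup where they are.

Things in the scene. Friction and masses are not known exactly. Their poses are not given: they have to be found in the camera images.
- blue_bottle: Blue plastic bottle, round, 52 mm diameter, straight-sided up to 75 mm, then a shoulder to a white cap of 28 mm diameter; 105 mm tall in all, white paper band round its middle, about 0.16 kg, standing upright. Origin at the centre of its underside, z up along its axis.
- yellow_bottle: Yellow plastic bottle, round, 52 mm diameter, straight-sided up to 75 mm, then a shoulder to a white cap of 28 mm diameter; 105 mm tall in all, white paper band round its middle, about 0.16 kg, standing upright. Origin at the centre of its underside, z up along its axis.
- soap: Green bar of laundry soap with a paler green rectangle on top, 80 mm long (its x axis), 50 mm wide (y), 36 mm high, about 0.14 kg, lying flat. Origin at the centre of its underside, z up.
- brush: Scrubbing brush lying bristles down: red plastic back 120 mm long (its x axis), 42 mm wide (y), 20 mm thick, on stiff cream bristles 20 mm long; 40 mm high in all, so the red back spans 20 to 40 mm above its underside; about 0.13 kg, both ends alike. Origin at the centre of the underside of the bristles, z up.
- blue_tray: Blue round tray fixed to the table: flat floor 4 mm above the table, rim 12 mm high, 82 mm outside and 74 mm inside diameter. Origin at the centre of its underside (on the table), z up. It belongs to the blue bottle.
- yellow_tray: Yellow round tray fixed to the table: flat floor 4 mm above the table, rim 12 mm high, 82 mm outside and 74 mm inside diameter. Origin at the centre of its underside (on the table), z up. It belongs to the yellow bottle.
- soap_dish: Green rectangular open soap dish fixed to the table, 110 mm long (its x axis), 82 mm wide (y) outside, walls 5 mm thick and 11 mm high, flat floor 5 mm above the table. Inside 100 by 72 mm. Origin at the centre of its underside (on the table), z up.
- brush_pad: Flat grey pad fixed to the table, 140 mm long (its x axis), 64 mm wide (y), 4 mm thick, with the black outline of the brush (126 by 48 mm, plain grey inside) in its middle. Origin at the centre of its underside (on the table), z up.
- tin: Bystander: small round steel tin with a black lid, 46 mm diameter, 54 mm tall, loose, standing among the supplies. Origin at the centre of its underside.
- dosing_cup: Bystander: small white open dosing cup, 44 mm across the rim, 40 mm tall, loose, standing among the supplies. Origin at the centre of its underside.
Mind the look-alikes: they are no part of the job. Several things look just like the yellow_bottle: the one meant starts farthest to the robot's right.

How it is judged:
By the outcome, as a careful person would: the job done as asked, in the order asked, and still so for the second after the job is handed in, with the robot touching nothing.
It also fails if it takes over 106 s, if anything falls off the work surface, if the arm or the gripper's body presses on something with over 40 N, if the wrist force passes 120 N, or if a joint passes its speed limit or range.

## Robot

A 6-joint arm with a two-finger parallel gripper is mounted at the origin on the work surface. World frame = base frame: x ahead of the robot, y to its left, z up, the work surface at z = 0. Lengths are in mm, angles in rad, forces in N, time in s.
With the tool pointing down it reaches from about 300 to 775 mm from the base axis. Payload 14.6 kg.
Tool frame: the origin (TCP) lies on the centre line of the jaws, within the pads' length; the fingertips stand ahead of it and the grasp point (between the pads) is the TCP (manip.tip_reach is the z of the fingertips in the tool frame, in mm); z points along the fingers, y is the direction in which the jaws open and shut (so a half turn about z gives the same grasp; the last joint's range is limited). The gripper opens to 94 mm and grips with 3 to 60 N. Pads are 16 mm wide; open, the fingers measure 119 mm over their backs; the gripper's body (75 mm by 177 mm) begins 78 mm behind the grasp point.
Start: joints at [1.22, 0.3, 1.521, -0, 1.321, -0.067], TCP at [154.001, 527.99, 224.446] pointing down, gripper open.
Joint ranges: [-3.03, 3.03], [-0.79, 2.21], [0.23, 2.52], [-1.04, 4.18], [0, 3.07], [-2.55, 2.55]. Speed limits (rad/s): [2.22, 2.22, 2.57, 3.14, 3.14, 3.14].

## Interface

Orientations are given as [roll, pitch, yaw] about the fixed x, y, z axes, in that order (R = Rz(yaw) Ry(pitch) Rx(roll)).
In Python, from cell import manip, camera, search_frame, masks_of, tip_of gives the robot as it stands.
- The arm moves only by the tool send_rows, never from a script. Its argument "plan" is a list of rows, each an object with "travel": the shift along the tool's x, y, z in mm, a list of three; "delta_rot": the turn, a rotation vector about the tool's x, y, z in degrees, a list of three; "fingers": the gripper's target within -1 to 1 (shut at 1, half-way at 0, fully open at -1). In form: [{"travel": [dx, dy, dz], "delta_rot": [wx, wy, wz], "fingers": fingers}, ...]. A call has 1 to 20 rows; each row shifts and turns the commanded pose from where the row before left it, along the tool's axes as they then stand; what a row does not reach is not made up. A row lasts 1/8 s, in which the tool goes at most 62.5 mm and 10.7 degrees, less where a joint would pass 70% of its speed; a pose out of reach is approached as far as the arm can. A call is refused whole if a number of a shift passes 62.5 or a number of a turn 10.7, either way. A call with a gripper value outside its range is refused whole. The fingers move at their own pace and stop on an object; "grip_force" is the grip in N (left out, the last holds). Time passes only in rows, so rows that do not move let the fingers close. It gives the time, the measured TCP pose, the force and the opening at its end, in the units of the state.
- manip.read_state(): the state, without advancing time (a new reading comes with each control period).
- camera(name): name is "scene" or "top" or "wrist"; returns a dict with "color" (400x640x3 uint8, red, green, blue), "z_map" (400x640 float32, mm along the optical axis (not along the pixel's ray), 0 where there is no reading), "fov_y" (degrees; the focal length in pixels is half the picture's height over the tangent of half this angle, whatever the lens; pixels are square), "cx", "cy" (the principal point, pixels), "k1" (the pictures are not rectified: a ray, as slopes to the right and down, at radius r is drawn at 1 + k1 r^2 times it, then the intrinsics apply), "world_from_camera" (4x4, takes a point from camera to world coordinates); the wrist camera has in their place "tool_from_camera" (4x4, takes a point from camera to tool coordinates, whose origin is the TCP and whose axes are the flange's). Camera axes: x right, y up, looking along -z (the intrinsics and any distortion apply to the point x, -y, -z); pixel columns grow to the right and rows downward; lengths in mm; the calibration is good to about 2 mm. A picture is of the moment at which its call begins: read the wrist's pose just before it.
- manip.sign_off(): hands the job in, once; it reports no verdict.
Trained networks look in the newest picture that a camera, given by its name, has taken for a name from the list of things; names that differ only in an ending like _2 or _b are one class to them, and where a whole thing is asked for, a point or a joint stands for the part that bears it (a point fixed in the world has none). Each returns a list of dicts, best first, with "confidence" (0 to 1); they miss things now and then, are a little off and sometimes report something else, mostly with a low value. They report only what shows in the picture. A call takes as long as a camera call. They do not tell look-alikes from the thing itself.
- search_frame(name, camera): "at" ([x, y, z] in mm, in the coordinates of the camera as it stood for that picture, good to about 4 mm: the middle of the surface that is visible of it).
- masks_of(name, camera): "region" (400x640 bool, what is visible of it).
- tip_of(name, camera): "at" ([x, y, z] in mm, in the coordinates of the camera as it stood for that picture, good to about 4 mm: a listed point, or the origin of a listed thing).
The state is a dict: "clock": time; "joints": joint angles; "qd": joint speeds; "effort": joint torques, N m; "eef_pos": TCP position; "eef_rot": TCP orientation; "wrist_force": force on the tool from outside, world axes, zero at the start; "moment": the same for the moment, N m; "finger_gap": finger opening in mm.
Only numpy, scipy, OpenCV 4.12 (cv2) and the standard library are available. Lean on these libraries where they do the work, as an engineer would, in place of code of your own. Each camera call takes 0.05 s, during which the arm holds its last target. There are 200 camera calls.

## Working session

There is one attempt and no reset: what is moved stays moved. The work goes in short steps, Python scripts to look and compute and a tool call to move; the robot and the scene stay as the last step left them, time stands still between calls to the robot, and variables do not carry over. Pictures are saved under pics/ and viewed, about 12 in all and at most 16, crops included, and the job is handed in when it is done.

Besides the shell and the picture viewer there is one more tool, called after "Call:" as name(argument=value, ...), one argument or row to a line, values as JSON. send_rows: Moves the arm, as the interface text tells. Its arguments: {"type":"object","properties":{"plan":{"type":"array"},"grip_force":{"type":"number"}},"required":["plan"]}

```bash
mkdir -p pics; ls; cat > h.py <<'E'
import numpy as np, cv2
from cell import manip, camera, search_frame, masks_of, tip_of
from scipy.spatial.transform import Rotation as R
def shot(name,fn=None):
    st=manip.read_state(); d=camera(name); d['st']=st
    if 'world_from_camera' in d: d['W']=np.array(d['world_from_camera'])
    else:
        T=np.eye(4); T[:3,:3]=R.from_euler('xyz',st['eef_rot']).as_matrix(); T[:3,3]=st['eef_pos']
        d['W']=T@np.array(d['tool_from_camera'])
    if fn: cv2.imwrite('pics/'+fn,d['color'][:,:,::-1])
    return d
def cloud(d):
    h,w=d['z_map'].shape; f=h/2/np.tan(np.radians(d['fov_y'])/2)
    v,u=np.mgrid[:h,:w]; a=(u-d['cx'])/f; b=(v-d['cy'])/f
    x,y=a.copy(),b.copy()
    for _ in range(8):
        s=1+d['k1']*(x*x+y*y); x,y=a/s,b/s
    z=d['z_map']; P=np.stack([x*z,-y*z,-z],-1)@d['W'][:3,:3].T+d['W'][:3,3]
    P[z==0]=np.nan; return P
def w(d,p): return d['W'][:3,:3]@np.array(p)+d['W'][:3,3]
NAMES='blue_bottle yellow_bottle soap brush blue_tray yellow_tray soap_dish brush_pad tin dosing_cup'.split()
E
python3 - <<'E'
from h import *
np.set_printoptions(precision=1,suppress=True)
print(manip.read_state(),manip.tip_reach)
for c in ['top','scene']:
    d=shot(c,c+'0.png'); print(c,d['W'][:3,3])
    for n in NAMES:
        print(n,[(w(d,r['at']),round(r['confidence'],2)) for r in tip_of(n,c)])
E
```

```text
pics
{'clock': 0.0, 'joints': array([ 1.2,  0.3,  1.5, -0. ,  1.3, -0.1]), 'qd': array([-0.,  0.,  0.,  0., -0., -0.]), 'effort': array([  0. , -53.2, -35.3,   0.1,   0. ,  -0. ]), 'eef_pos': array([153.9, 527.8, 223.9]), 'eef_rot': array([-3.1, -0. ,  2.9]), 'wrist_force': array([-1.1, -0.4,  0.2]), 'moment': array([-0., -0.,  0.]), 'finger_gap': 94.08774455236168} 19.0
top [ 448.8  -17.5 1101.9]
blue_bottle [(array([467. , -95.6,   3. ]), 0.91)]
yellow_bottle [(array([749.1, 169.7,  -2.9]), 0.76), (array([809.8, 265.6,   0.8]), 0.68), (array([660. ,  83. ,  -5.8]), 0.67)]
soap [(array([458.4,  81.9,   0.4]), 0.68)]
brush [(array([452. , 267.8,   0.1]), 0.56)]
blue_tray [(array([ 442.3, -270.4,    0. ]), 0.55)]
yellow_tray [(array([ 645.8, -270.6,    2.6]), 0.8)]
soap_dish [(array([642.4, 273.3,  -4.4]), 0.59)]
brush_pad [(array([670. , -89.1,  -4.5]), 0.63), (array([ 440.5, -269.6,    0.3]), 0.61), (array([661.4,  82.1,  -4. ]), 0.2)]
tin [(array([ 562. , -183.1,   -2.1]), 0.32)]
dosing_cup [(array([ 562.9, -182.4,    2.5]), 0.72)]
scene [822.3 373.1 748.7]
blue_bottle [(array([477.9, -97.7,   1.2]), 0.66)]
yellow_bottle [(array([753.2, 172.6,  -0.5]), 0.97), (array([816.2, 263.6,  -0.6]), 0.88), (array([663.2,  81.6,  -3.5]), 0.87)]
soap [(array([460.8,  80.1,   0.4]), 0.86), (array([451.9, 270.8,   2. ]), 0.55), (array([665. , -92.9,   6.4]), 0.39)]
brush [(array([454.7, 269.3,  -3.4]), 0.71)]
blue_tray [(array([ 446. , -273.5,    1.7]), 0.94), (array([472.7, -98.8,   0.5]), 0.35)]
yellow_tray [(array([ 649.8, -273.2,    2.1]), 0.81)]
soap_dish [(array([644.2, 271.4,   1. ]), 0.82), (array([569.6,   2.5,  -0.2]), 0.49)]
brush_pad [(array([665.6, -93.2,   0.9]), 0.64), (array([ 446.7, -271.7,    0.4]), 0.31)]
tin [(array([570.1,   5.5,  -0.6]), 0.63)]
dosing_cup [(array([ 560.7, -183.8,    4.4]), 0.63)]
```

View pics/top0.png

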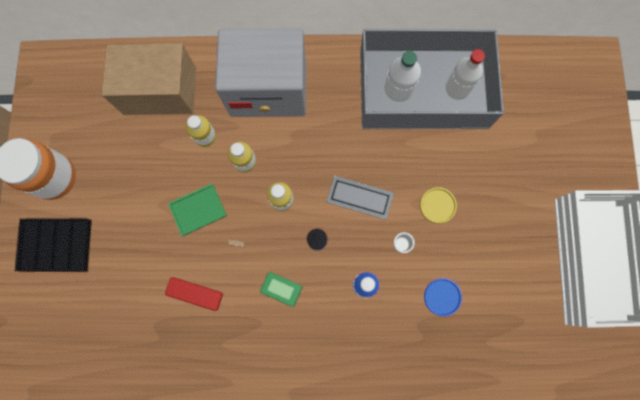

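View pics/scene0.png

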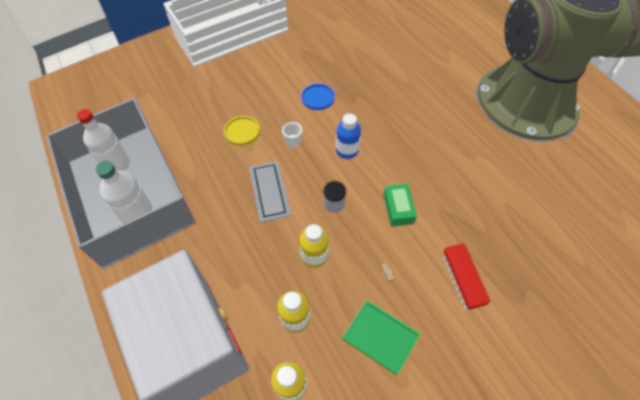

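The top view shows blue bottle (367,285), blue tray (442,297), yellow tray (438,205), soap (281,289), dish (198,210), brush (194,293), pad (360,197), tin (317,239) and cup (404,243). The rightmost of the three yellow bottles is at (281,195), about (660, 82) in world coordinates. Next I'll fit the poses.

```bash
cat >> h.py <<'E'
def rect(P,c,zr,rad=90,mask=None):
    m=(np.hypot(P[...,0]-c[0],P[...,1]-c[1])<rad)&(P[...,2]>zr[0])&(P[...,2]<zr[1])
    if mask is not None: m&=mask
    q=P[m]; 
    if len(q)<20: return None
    (cx,cy),(a,b),t=cv2.minAreaRect(q[:,:2].astype(np.float32))
    if a<b: a,b,t=b,a,t+90
    return [round(float(v),1) for v in (cx,cy,a,b,(t+90)%180-90,np.median(q[:,2]))]+[len(q)]
E
python3 - <<'E'
from h import *
for c in ['top','scene']:
    d=shot(c); P=cloud(d)
    hsv=cv2.cvtColor(d['color'],cv2.COLOR_RGB2HSV)
    sat=hsv[...,1]
    print(c)
    print('table z',np.nanmedian(P[(abs(P[...,0]-450)<40)&(abs(P[...,1]+20)<30)][:,2]))
    print('soap',rect(P,(460,81),(28,45),60))
    print('brush',rect(P,(453,268),(32,50)))
    print('dish',rect(P,(643,272),(3,25)))
    print('pad',rect(P,(668,-91),(-9,15),95,sat<60))
    print('btray',rect(P,(444,-272),(3,25),60),'ytray',rect(P,(648,-272),(3,25),60))
    print('bcap',rect(P,(470,-97),(95,115),40),'ycap',rect(P,(661,82),(95,115),40))
    print('bbody',rect(P,(470,-97),(50,76),40),'ybody',rect(P,(661,82),(50,76),40))
    print('tin',rect(P,(568,4),(45,60),40),'cup',rect(P,(562,-183),(32,48),40))
E
```

```text
top
table z 0.10921631663268272
soap [461.7, 80.3, 80.2, 48.0, 65.3, 36.1, 829]
brush [452.1, 267.4, 119.4, 42.7, 73.2, 39.6, 1114]
dish [642.1, 273.6, 173.3, 172.5, 82.2, 5.7, 1743]
pad [666.5, -93.9, 141.3, 66.5, 72.9, 4.3, 1750]
btray [444.1, -270.9, 116.9, 108.8, -8.5, 5.4, 1003] ytray [649.4, -271.7, 115.6, 110.8, 43.2, 5.3, 862]
bcap [469.4, -98.2, 26.3, 24.9, 68.7, 104.8, 143] ycap [659.6, 83.6, 26.1, 25.4, -0.2, 104.8, 147]
bbody [469.1, -98.0, 50.8, 46.8, 89.8, 73.8, 62] ybody [658.2, 82.7, 50.1, 48.2, -85.4, 72.2, 106]
tin [566.1, 4.4, 43.6, 42.6, -0.2, 53.8, 354] cup [558.5, -183.5, 41.8, 41.6, -4.7, 39.4, 105]
scene
table z 1.4457014381874842
soap [464.3, 81.6, 80.8, 51.0, 66.1, 37.0, 941]
brush [454.4, 268.3, 120.7, 43.3, 74.0, 40.1, 1488]
dish [644.2, 274.0, 177.3, 166.5, -19.7, 5.9, 3223]
pad [667.8, -93.3, 141.4, 64.7, 73.1, 6.0, 1749]
btray [446.8, -272.5, 115.2, 111.4, 53.1, 6.0, 802] ytray [648.2, -274.0, 113.5, 109.1, -44.1, 5.8, 906]
bcap [470.4, -96.2, 27.0, 25.8, 26.3, 105.2, 147] ycap [661.7, 84.2, 27.3, 26.2, 11.7, 105.6, 222]
bbody [474.9, -89.8, 50.8, 33.3, -25.6, 63.0, 211] ybody [668.5, 94.2, 50.5, 26.6, -33.4, 64.4, 205]
tin [567.2, 3.8, 45.8, 42.9, 58.8, 55.0, 396] cup [560.4, -183.1, 43.5, 40.7, -80.8, 39.2, 147]
```

```bash
cat >> h.py <<'E'
def to(x,y,z,yaw):
    "remaining travel in tool axes (at present orientation) and turn about tool z, deg"
    s=manip.read_state(); M=R.from_euler('xyz',s['eef_rot'])
    M2=R.from_euler('xyz',[np.pi,0,np.radians(yaw)])
    t=np.array([x,y,z])-s['eef_pos']
    print('t',round(s['clock'],2),'pos',np.round(s['eef_pos'],1),'rpy',np.round(np.degrees(s['eef_rot']),1),'gap',round(s['finger_gap'],1),'F',np.round(s['wrist_force'],1))
    print(' travel now',np.round(M.inv().apply(t),1),'travel after turn',np.round(M2.inv().apply(t),1),'turn',np.round(np.degrees((M.inv()*M2).as_rotvec()),1))
E
python3 - <<'E'
from h import *
to(470,-97.5,160,90)
for c in ['top','scene']:
    d=shot(c); P=cloud(d)
    hsv=cv2.cvtColor(d['color'],cv2.COLOR_RGB2HSV); H,S=hsv[...,0],hsv[...,1]
    for n,p,a,b,r in [('dish',(643,272),50,85,90),('btray',(444,-272),100,130,60),('ytray',(648,-272),20,40,60)]:
        m=((H>a)&(H<b)&(S>120))
        for zr in [(-5,30),(8,16)]: print(c,n,zr,rect(P,p,zr,r,m))
E
```

```text
t 1.2 pos [154.  528.  224.4] rpy [-180.     0.   163.7] gap 94.1 F [-0.2  0.7 -0.1]
 travel now [-478.5 -512.    64.5] travel after turn [-625.5  316.    64.4] turn [-0.   0.  73.7]
top dish (-5, 30) [639.3, 273.5, 104.8, 79.4, -64.8, 5.1, 1553]
top dish (8, 16) [638.7, 273.1, 105.1, 77.7, -64.2, 9.9, 223]
top btray (-5, 30) [442.1, -269.9, 77.9, 77.5, 89.1, 4.6, 1039]
top btray (8, 16) [442.1, -269.9, 77.9, 77.4, 89.4, 11.7, 169]
top ytray (-5, 30) [647.7, -269.6, 86.6, 80.8, -31.1, 4.6, 1056]
top ytray (8, 16) [644.8, -268.9, 81.0, 80.2, -46.1, 11.3, 214]
scene dish (-5, 30) [641.7, 275.1, 105.8, 80.8, -65.3, 5.8, 2844]
scene dish (8, 16) [641.7, 275.1, 105.8, 80.8, -65.3, 11.3, 498]
scene btray (-5, 30) [444.3, -269.7, 82.0, 75.2, 57.4, 6.1, 637]
scene btray (8, 16) [444.9, -268.7, 79.9, 75.1, 57.9, 11.6, 170]
scene ytray (-5, 30) [646.0, -273.3, 97.7, 84.1, 76.5, 5.8, 881]
scene ytray (8, 16) [647.8, -267.4, 83.7, 80.7, 66.5, 12.1, 241]
```

Call:
send_rows(
  plan=[
    {"travel":[0,0,0],"delta_rot":[0,0,10.5],"fingers":-1},
    {"travel":[0,0,0],"delta_rot":[0,0,10.5],"fingers":-1},
    {"travel":[0,0,0],"delta_rot":[0,0,10.5],"fingers":-1},
    {"travel":[0,0,0],"delta_rot":[0,0,10.5],"fingers":-1},
    {"travel":[0,0,0],"delta_rot":[0,0,10.5],"fingers":-1},
    {"travel":[0,0,0],"delta_rot":[0,0,10.5],"fingers":-1},
    {"travel":[0,0,0],"delta_rot":[0,0,10.5],"fingers":-1},
  ],
)

```text
clock: 2.17
eef_pos: [154.0, 528.0, 224.5]
eef_rot: [3.142, -0.0, 1.569]
wrist_force: [-0.7, 0.3, 0.5]
finger_gap: 94.1
```

```bash
python3 -c "
from h import *
to(470,-97.5,160,90)"
```

```text
t 2.17 pos [154.  528.  224.5] rpy [180.   -0.   89.9] gap 94.1 F [-0.7  0.3  0.5]
 travel now [-624.9  317.2   64.5] travel after turn [-625.5  316.    64.5] turn [ 0.  -0.  -0.1]
```

Call:
send_rows(
  plan=[
    {"travel":[-39,19.8,4],"delta_rot":[0,0,0],"fingers":-1},
    {"travel":[-39,19.8,4],"delta_rot":[0,0,0],"fingers":-1},
    {"travel":[-39,19.8,4],"delta_rot":[0,0,0],"fingers":-1},
    {"travel":[-39,19.8,4],"delta_rot":[0,0,0],"fingers":-1},
    {"travel":[-39,19.8,4],"delta_rot":[0,0,0],"fingers":-1},
    {"travel":[-39,19.8,4],"delta_rot":[0,0,0],"fingers":-1},
    {"travel":[-39,19.8,4],"delta_rot":[0,0,0],"fingers":-1},
    {"travel":[-39,19.8,4],"delta_rot":[0,0,0],"fingers":-1},
    {"travel":[-39,19.8,4],"delta_rot":[0,0,0],"fingers":-1},
    {"travel":[-39,19.8,4],"delta_rot":[0,0,0],"fingers":-1},
    {"travel":[-39,19.8,4],"delta_rot":[0,0,0],"fingers":-1},
    {"travel":[-39,19.8,4],"delta_rot":[0,0,0],"fingers":-1},
    {"travel":[-39,19.8,4],"delta_rot":[0,0,0],"fingers":-1},
    {"travel":[-39,19.8,4],"delta_rot":[0,0,0],"fingers":-1},
    {"travel":[-39,19.8,4],"delta_rot":[0,0,0],"fingers":-1},
    {"travel":[-39,19.8,4],"delta_rot":[0,0,0],"fingers":-1},
    {"travel":[0,0,0],"delta_rot":[0,0,0],"fingers":-1},
  ],
)

```text
clock: 4.3
eef_pos: [473.9, -96.6, 159.9]
eef_rot: [-3.141, -0.0, 1.572]
wrist_force: [-0.6, 0.0, -0.4]
finger_gap: 94.2
```

```bash
python3 - <<'E'
from h import *
to(470,-97.5,50,90)
d=shot('wrist','w1.png'); P=cloud(d)
print('cap',rect(P,(470,-97),(95,115),40),'body',rect(P,(470,-97),(50,76),40))
E
```

```text
t 4.3 pos [473.9 -96.6 159.9] rpy [-180.    -0.    90.1] gap 94.2 F [-0.6  0.  -0.4]
 travel now [ -0.9  -3.8 109.9] travel after turn [ -0.9  -3.9 109.9] turn [-0.  -0.   0.1]
cap [469.8, -98.1, 27.1, 26.9, -80.6, 104.1, 963] body [469.5, -96.1, 50.9, 48.0, -3.2, 71.2, 577]
```

View pics/w1.png

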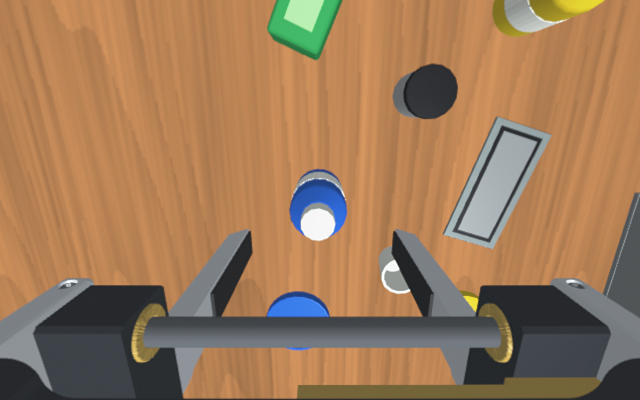

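The wrist view shows the blue bottle at (318,205) between the jaws, and its fit matches the overhead one. I'll descend and grip.

Call:
send_rows(
  plan=[
    {"travel":[-1,-4,10],"delta_rot":[0,0,0],"fingers":-1},
    {"travel":[0,0,25],"delta_rot":[0,0,0],"fingers":-1},
    {"travel":[0,0,25],"delta_rot":[0,0,0],"fingers":-1},
    {"travel":[0,0,25],"delta_rot":[0,0,0],"fingers":-1},
    {"travel":[0,0,20],"delta_rot":[0,0,0],"fingers":-1},
    {"travel":[0,0,5],"delta_rot":[0,0,0],"fingers":-1},
    {"travel":[0,0,0],"delta_rot":[0,0,0],"fingers":1},
    {"travel":[0,0,0],"delta_rot":[0,0,0],"fingers":1},
    {"travel":[0,0,0],"delta_rot":[0,0,0],"fingers":1},
    {"travel":[0,0,0],"delta_rot":[0,0,0],"fingers":1},
    {"travel":[0,0,0],"delta_rot":[0,0,0],"fingers":1},
    {"travel":[0,0,0],"delta_rot":[0,0,0],"fingers":1},
  ],
  grip_force=20,
)

```text
clock: 5.85
eef_pos: [469.6, -95.7, 50.7]
eef_rot: [3.141, 0.0, 1.575]
wrist_force: [0.3, -0.3, 3.7]
finger_gap: 50.8
```

```bash
python3 -c "
from h import *
to(444,-270.5,110,90)"
```

```text
t 5.85 pos [469.6 -95.7  50.7] rpy [180.    0.   90.2] gap 50.8 F [ 0.3 -0.3  3.7]
 travel now [-174.7  -26.3  -59.3] travel after turn [-174.8  -25.6  -59.3] turn [0.  0.  0.2]
```

Call:
send_rows(
  plan=[
    {"travel":[0,0,-20],"delta_rot":[0,0,0],"fingers":1},
    {"travel":[0,0,-20],"delta_rot":[0,0,0],"fingers":1},
    {"travel":[-15,-2,-10],"delta_rot":[0,0,0],"fingers":1},
    {"travel":[-25,-4,0],"delta_rot":[0,0,0],"fingers":1},
    {"travel":[-25,-4,0],"delta_rot":[0,0,0],"fingers":1},
    {"travel":[-25,-4,0],"delta_rot":[0,0,0],"fingers":1},
    {"travel":[-25,-4,0],"delta_rot":[0,0,0],"fingers":1},
    {"travel":[-25,-4,0],"delta_rot":[0,0,0],"fingers":1},
    {"travel":[-20,-2,0],"delta_rot":[0,0,0],"fingers":1},
    {"travel":[-13,-2,0],"delta_rot":[0,0,0],"fingers":1},
    {"travel":[0,0,0],"delta_rot":[0,0,0],"fingers":1},
    {"travel":[0,0,0],"delta_rot":[0,0,0],"fingers":1},
  ],
)

```text
clock: 7.35
eef_pos: [444.2, -268.3, 100.4]
eef_rot: [-3.141, -0.0, 1.575]
wrist_force: [0.6, 0.6, -1.9]
finger_gap: 51.0
```

```bash
python3 -c "
from h import *
to(444,-269,55,90)
d=shot('wrist','w2.png')"
```

```text
t 7.35 pos [ 444.2 -268.3  100.4] rpy [-180.    -0.    90.3] gap 51.0 F [ 0.6  0.6 -1.9]
 travel now [-0.7 -0.2 45.4] travel after turn [-0.7 -0.2 45.4] turn [-0.  -0.   0.3]
```

View pics/w2.png

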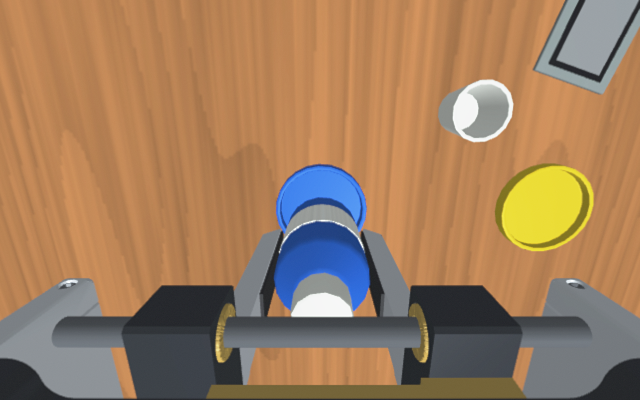

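The bottle is held upright at (322,260), with the blue tray at (321,205) straight below along the descent line. Lowering it.

Call:
send_rows(
  plan=[
    {"travel":[0,0,15],"delta_rot":[0,0,0],"fingers":1},
    {"travel":[0,0,15],"delta_rot":[0,0,0],"fingers":1},
    {"travel":[0,0,9],"delta_rot":[0,0,0],"fingers":1},
    {"travel":[0,0,3],"delta_rot":[0,0,0],"fingers":1},
    {"travel":[0,0,2],"delta_rot":[0,0,0],"fingers":1},
    {"travel":[0,0,1],"delta_rot":[0,0,0],"fingers":1},
    {"travel":[0,0,0.5],"delta_rot":[0,0,0],"fingers":1},
    {"travel":[0,0,0],"delta_rot":[0,0,0],"fingers":1},
    {"travel":[0,0,0],"delta_rot":[0,0,0],"fingers":1},
  ],
)

```text
clock: 8.52
eef_pos: [444.2, -268.8, 55.1]
eef_rot: [3.141, 0.0, 1.575]
wrist_force: [-0.4, 0.2, -1.1]
finger_gap: 51.3
```

Call:
send_rows(
  plan=[
    {"travel":[0,0,0.5],"delta_rot":[0,0,0],"fingers":1},
    {"travel":[0,0,0.3],"delta_rot":[0,0,0],"fingers":1},
    {"travel":[0,0,0],"delta_rot":[0,0,0],"fingers":1},
  ],
)

```text
clock: 8.9
eef_pos: [444.2, -268.9, 54.6]
eef_rot: [3.141, 0.0, 1.575]
wrist_force: [-2.1, 1.3, 5.5]
finger_gap: 51.5
```

Call:
send_rows(
  plan=[
    {"travel":[0,0,0],"delta_rot":[0,0,0],"fingers":-0.2},
    {"travel":[0,0,0],"delta_rot":[0,0,0],"fingers":-1},
    {"travel":[0,0,0],"delta_rot":[0,0,0],"fingers":-1},
    {"travel":[0,0,0],"delta_rot":[0,0,0],"fingers":-1},
    {"travel":[0,0,-25],"delta_rot":[0,0,0],"fingers":-1},
    {"travel":[0,0,-45],"delta_rot":[0,0,0],"fingers":-1},
    {"travel":[0,0,-40],"delta_rot":[0,0,0],"fingers":-1},
    {"travel":[35,21.6,0],"delta_rot":[0,0,0],"fingers":-1},
    {"travel":[35,21.6,0],"delta_rot":[0,0,0],"fingers":-1},
    {"travel":[35,21.6,0],"delta_rot":[0,0,0],"fingers":-1},
    {"travel":[35,21.6,0],"delta_rot":[0,0,0],"fingers":-1},
    {"travel":[35,21.6,0],"delta_rot":[0,0,0],"fingers":-1},
    {"travel":[35,21.6,0],"delta_rot":[0,0,0],"fingers":-1},
    {"travel":[35,21.6,0],"delta_rot":[0,0,0],"fingers":-1},
    {"travel":[35,21.6,0],"delta_rot":[0,0,0],"fingers":-1},
    {"travel":[35,21.6,0],"delta_rot":[0,0,0],"fingers":-1},
    {"travel":[35,21.6,0],"delta_rot":[0,0,0],"fingers":-1},
    {"travel":[0,0,0],"delta_rot":[0,0,0],"fingers":-1},
    {"travel":[0,0,0],"delta_rot":[0,0,0],"fingers":-1},
  ],
)

```text
clock: 11.28
eef_pos: [658.4, 81.7, 163.8]
eef_rot: [-3.141, 0.0, 1.575]
wrist_force: [-0.2, 0.1, 0.3]
finger_gap: 94.3
```

```bash
python3 - <<'E'
from h import *
to(660.5,83.5,50,90)
d=shot('wrist','w3.png'); P=cloud(d)
print('cap',rect(P,(660,83),(95,115),40),'body',rect(P,(660,83),(50,76),40))
d=shot('top','t3.png'); P=cloud(d); print('bcap',rect(P,(444,-270),(90,125),40))
E
```

```text
t 11.28 pos [658.4  81.7 163.8] rpy [-180.     0.    90.2] gap 94.3 F [-0.2  0.1  0.3]
 travel now [  1.8   2.2 113.8] travel after turn [  1.8   2.1 113.8] turn [-0.   0.   0.2]
cap [661.0, 84.0, 27.3, 26.9, 67.7, 104.1, 946] body [660.7, 84.7, 50.7, 49.8, -1.8, 71.7, 543]
bcap [443.8, -270.8, 31.4, 28.3, -40.3, 108.5, 191]
```

View pics/t3.png

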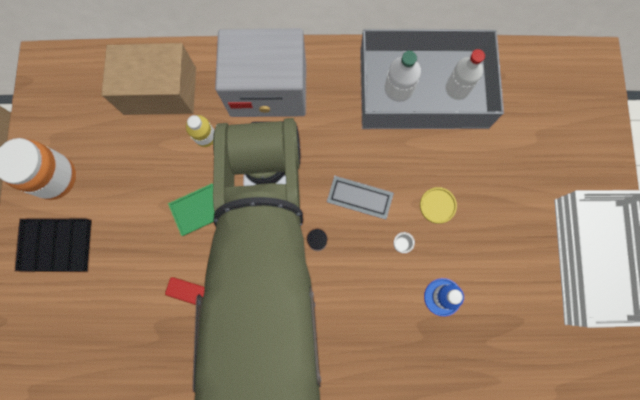

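The blue bottle stands in its tray at (445,296), with the cap at 108.5 mm as expected. Now the yellow one.

Call:
send_rows(
  plan=[
    {"travel":[2.3,2.3,14],"delta_rot":[0,0,0],"fingers":-1},
    {"travel":[0,0,25],"delta_rot":[0,0,0],"fingers":-1},
    {"travel":[0,0,25],"delta_rot":[0,0,0],"fingers":-1},
    {"travel":[0,0,25],"delta_rot":[0,0,0],"fingers":-1},
    {"travel":[0,0,20],"delta_rot":[0,0,0],"fingers":-1},
    {"travel":[0,0,5],"delta_rot":[0,0,0],"fingers":-1},
    {"travel":[0,0,0],"delta_rot":[0,0,0],"fingers":1},
    {"travel":[0,0,0],"delta_rot":[0,0,0],"fingers":1},
    {"travel":[0,0,0],"delta_rot":[0,0,0],"fingers":1},
    {"travel":[0,0,0],"delta_rot":[0,0,0],"fingers":1},
    {"travel":[0,0,0],"delta_rot":[0,0,0],"fingers":1},
    {"travel":[0,0,0],"delta_rot":[0,0,0],"fingers":1},
    {"travel":[0,0,-20],"delta_rot":[0,0,0],"fingers":1},
    {"travel":[0,0,-25],"delta_rot":[0,0,0],"fingers":1},
    {"travel":[0,0,-15],"delta_rot":[0,0,0],"fingers":1},
  ],
)

```text
clock: 13.25
eef_pos: [661.4, 84.4, 112.5]
eef_rot: [3.14, -0.0, 1.575]
wrist_force: [-0.4, 0.2, -1.9]
finger_gap: 51.8
```

```bash
python3 -c "
from h import *
to(646.5,-270.5,110,90)"
```

```text
t 13.25 pos [661.4  84.4 112.5] rpy [179.9  -0.   90.2] gap 51.8 F [-0.4  0.2 -1.9]
 travel now [-354.9  -16.4    2.4] travel after turn [-354.9  -14.9    2.5] turn [ 0.1 -0.   0.2]
```

Call:
send_rows(
  plan=[
    {"travel":[-14,-1,0],"delta_rot":[0,0,0],"fingers":1},
    {"travel":[-28,-1.3,0],"delta_rot":[0,0,0],"fingers":1},
    {"travel":[-28,-1.3,0],"delta_rot":[0,0,0],"fingers":1},
    {"travel":[-28,-1.3,0],"delta_rot":[0,0,0],"fingers":1},
    {"travel":[-28,-1.3,0],"delta_rot":[0,0,0],"fingers":1},
    {"travel":[-28,-1.3,0],"delta_rot":[0,0,0],"fingers":1},
    {"travel":[-28,-1.3,0],"delta_rot":[0,0,0],"fingers":1},
    {"travel":[-28,-1.3,0],"delta_rot":[0,0,0],"fingers":1},
    {"travel":[-28,-1.3,0],"delta_rot":[0,0,0],"fingers":1},
    {"travel":[-28,-1.3,0],"delta_rot":[0,0,0],"fingers":1},
    {"travel":[-28,-1.3,0],"delta_rot":[0,0,0],"fingers":1},
    {"travel":[-28,-1.3,0],"delta_rot":[0,0,0],"fingers":1},
    {"travel":[-20,-1,0],"delta_rot":[0,0,0],"fingers":1},
    {"travel":[-13,-0.5,0],"delta_rot":[0,0,0],"fingers":1},
    {"travel":[0,0,0],"delta_rot":[0,0,0],"fingers":1},
    {"travel":[0,0,0],"delta_rot":[0,0,0],"fingers":1},
  ],
)

```text
clock: 15.25
eef_pos: [645.8, -269.9, 110.1]
eef_rot: [-3.141, -0.0, 1.576]
wrist_force: [0.8, -0.0, -2.0]
finger_gap: 51.4
```

```bash
python3 - <<'E'
from h import *
to(646.5,-270.5,55,90)
d=shot('wrist','w4.png'); P=cloud(d)
H,S=[cv2.cvtColor(d['color'],cv2.COLOR_RGB2HSV)[...,i] for i in (0,1)]
m=(H>20)&(H<40)&(S>120)
q=P[m&(P[...,2]>9)&(P[...,2]<15)&(np.hypot(P[...,0]-646,P[...,1]+270)<60)]
A=np.c_[2*q[:,:2],np.ones(len(q))]; s=np.linalg.lstsq(A,(q[:,:2]**2).sum(1),rcond=None)[0]
print('rim fit',s[:2],np.sqrt(s[2]+s[0]**2+s[1]**2),len(q))
E
```

```text
t 15.25 pos [ 645.8 -269.9  110.1] rpy [-180.    -0.    90.3] gap 51.4 F [ 0.8 -0.  -2. ]
 travel now [-0.6  0.7 55.1] travel after turn [-0.6  0.7 55.1] turn [-0.  -0.   0.3]
rim fit [ 646.34872472 -267.86068342] 38.601016233630254 763
```

View pics/w4.png

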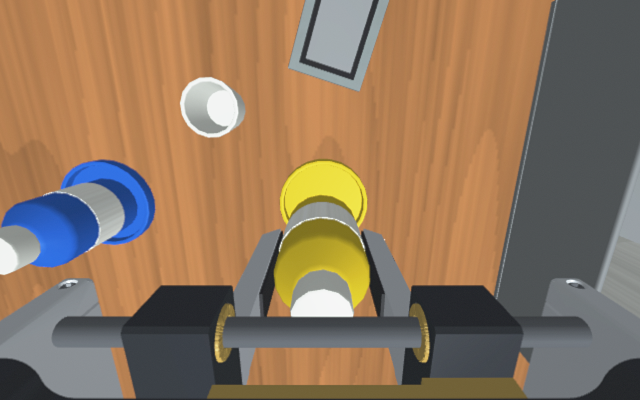

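The yellow bottle is held upright over the yellow tray at (323,205), with the cup untouched at (212,107). Lowering.

Call:
send_rows(
  plan=[
    {"travel":[0.5,0.7,15],"delta_rot":[0,0,0],"fingers":1},
    {"travel":[0,0,15],"delta_rot":[0,0,0],"fingers":1},
    {"travel":[0,0,12],"delta_rot":[0,0,0],"fingers":1},
    {"travel":[0,0,7],"delta_rot":[0,0,0],"fingers":1},
    {"travel":[0,0,3],"delta_rot":[0,0,0],"fingers":1},
    {"travel":[0,0,1.5],"delta_rot":[0,0,0],"fingers":1},
    {"travel":[0,0,1],"delta_rot":[0,0,0],"fingers":1},
    {"travel":[0,0,0.5],"delta_rot":[0,0,0],"fingers":1},
    {"travel":[0,0,0],"delta_rot":[0,0,0],"fingers":1},
    {"travel":[0,0,0],"delta_rot":[0,0,0],"fingers":1},
  ],
)

```text
clock: 16.55
eef_pos: [646.4, -270.2, 55.3]
eef_rot: [3.141, 0.0, 1.575]
wrist_force: [0.4, -0.2, -1.5]
finger_gap: 51.8
```

Call:
send_rows(
  plan=[
    {"travel":[0,0,0.5],"delta_rot":[0,0,0],"fingers":1},
    {"travel":[0,0,0.4],"delta_rot":[0,0,0],"fingers":1},
    {"travel":[0,0,0],"delta_rot":[0,0,0],"fingers":1},
  ],
)

```text
clock: 16.92
eef_pos: [646.4, -270.2, 54.5]
eef_rot: [3.141, 0.0, 1.575]
wrist_force: [-1.1, 1.0, 0.8]
finger_gap: 51.7
```

Call:
send_rows(
  plan=[
    {"travel":[0,0,0.3],"delta_rot":[0,0,0],"fingers":1},
    {"travel":[0,0,0],"delta_rot":[0,0,0],"fingers":-0.2},
    {"travel":[0,0,0],"delta_rot":[0,0,0],"fingers":-1},
    {"travel":[0,0,0],"delta_rot":[0,0,0],"fingers":-1},
    {"travel":[0,0,0],"delta_rot":[0,0,0],"fingers":-1},
    {"travel":[0,0,-25],"delta_rot":[0,0,0],"fingers":-1},
    {"travel":[0,0,-45],"delta_rot":[0,0,0],"fingers":-1},
    {"travel":[0,0,-40],"delta_rot":[0,0,0],"fingers":-1},
    {"travel":[35,-18.3,0],"delta_rot":[0,0,0],"fingers":-1},
    {"travel":[35,-18.3,0],"delta_rot":[0,0,0],"fingers":-1},
    {"travel":[35,-18.3,0],"delta_rot":[0,0,0],"fingers":-1},
    {"travel":[35,-18.3,0],"delta_rot":[0,0,0],"fingers":-1},
    {"travel":[35,-18.3,0],"delta_rot":[0,0,0],"fingers":-1},
    {"travel":[35,-18.3,0],"delta_rot":[0,0,0],"fingers":-1},
    {"travel":[35,-18.3,0],"delta_rot":[0,0,0],"fingers":-1},
    {"travel":[35,-18.3,0],"delta_rot":[0,0,0],"fingers":-1},
    {"travel":[35,-18.3,0],"delta_rot":[0,0,0],"fingers":-1},
    {"travel":[35,-18.3,0],"delta_rot":[0,0,0],"fingers":-1},
    {"travel":[0,0,0],"delta_rot":[0,0,8],"fingers":-1},
    {"travel":[0,0,0],"delta_rot":[0,0,8],"fingers":-1},
  ],
)

```text
clock: 19.42
eef_pos: [461.8, 79.5, 164.2]
eef_rot: [3.141, -0.0, 1.292]
wrist_force: [0.8, 0.3, 0.6]
finger_gap: 93.9
```

Call:
send_rows(
  plan=[
    {"travel":[0,0,0],"delta_rot":[0,0,8],"fingers":-1},
    {"travel":[0,0,0],"delta_rot":[0,0,0],"fingers":-1},
    {"travel":[0,0,0],"delta_rot":[0,0,0],"fingers":-1},
  ],
)

```text
clock: 19.8
eef_pos: [461.9, 79.1, 164.0]
eef_rot: [3.141, -0.0, 1.159]
wrist_force: [-0.8, -0.5, -0.9]
finger_gap: 94.2
```

```bash
python3 - <<'E'
from h import *
d=shot('top'); P=cloud(d); print('ycap',rect(P,(646.5,-270),(90,125),40),'b',rect(P,(444,-270),(90,125),40))
d=shot('wrist','w5.png'); P=cloud(d)
r=rect(P,(462,81),(30,45),60); print('soap',r)
to(r[0],r[1],30,r[4])
E
```

```text
ycap [644.5, -270.7, 29.8, 27.7, -26.2, 107.9, 182] b [444.1, -269.6, 29.7, 29.5, -76.5, 108.5, 188]
soap [462.5, 82.5, 78.6, 50.0, 66.1, 35.3, 3559]
t 19.9 pos [461.9  79.1 164. ] rpy [180.    0.   66.4] gap 94.1 F [-0.2 -1.2 -0.4]
 travel now [  3.4  -0.8 134. ] travel after turn [  3.4  -0.8 134. ] turn [0.  0.  0.3]
```

View pics/w5.png

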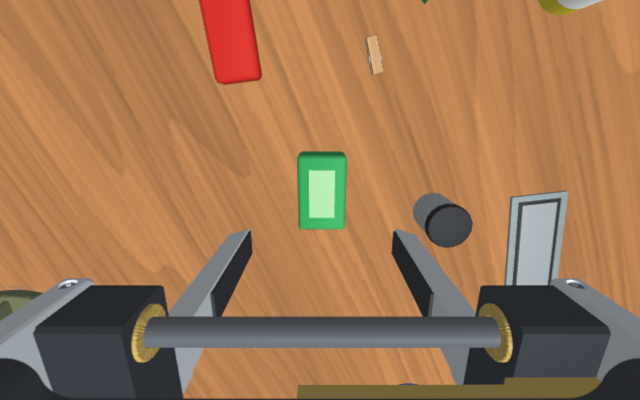

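Soap at (322,191), aligned with the jaws and clear of the tin at (443,220). Grasping.

Call:
send_rows(
  plan=[
    {"travel":[3,-0.6,20],"delta_rot":[0,0,0.3],"fingers":-1},
    {"travel":[0,0,30],"delta_rot":[0,0,0],"fingers":-1},
    {"travel":[0,0,30],"delta_rot":[0,0,0],"fingers":-1},
    {"travel":[0,0,30],"delta_rot":[0,0,0],"fingers":-1},
    {"travel":[0,0,18],"delta_rot":[0,0,0],"fingers":-1},
    {"travel":[0,0,6],"delta_rot":[0,0,0],"fingers":-1},
    {"travel":[0,0,0],"delta_rot":[0,0,0],"fingers":1},
    {"travel":[0,0,0],"delta_rot":[0,0,0],"fingers":1},
    {"travel":[0,0,0],"delta_rot":[0,0,0],"fingers":1},
    {"travel":[0,0,0],"delta_rot":[0,0,0],"fingers":1},
    {"travel":[0,0,0],"delta_rot":[0,0,0],"fingers":1},
    {"travel":[0,0,0],"delta_rot":[0,0,0],"fingers":1},
    {"travel":[0,0,0],"delta_rot":[0,0,0],"fingers":1},
  ],
)

```text
clock: 21.52
eef_pos: [462.7, 82.1, 30.1]
eef_rot: [3.141, -0.0, 1.151]
wrist_force: [-1.2, 0.2, 4.3]
finger_gap: 50.0
```

```bash
python3 -c "
from h import *
to(640.5,274.3,90,115)"
```

```text
t 21.52 pos [462.7  82.1  30.1] rpy [180.   -0.   65.9] gap 50.0 F [-1.2  0.2  4.3]
 travel now [248.   84.  -59.8] travel after turn [ 99.1 242.4 -59.9] turn [  0.   -0.  -49.1]
```

Call:
send_rows(
  plan=[
    {"travel":[0,0,-20],"delta_rot":[0,0,0],"fingers":1},
    {"travel":[0,0,-25],"delta_rot":[0,0,0],"fingers":1},
    {"travel":[8,3,-15],"delta_rot":[0,0,0],"fingers":1},
    {"travel":[25,8.5,0],"delta_rot":[0,0,0],"fingers":1},
    {"travel":[25,8.5,0],"delta_rot":[0,0,0],"fingers":1},
    {"travel":[25,8.5,0],"delta_rot":[0,0,0],"fingers":1},
    {"travel":[25,8.5,0],"delta_rot":[0,0,0],"fingers":1},
    {"travel":[25,8.5,0],"delta_rot":[0,0,0],"fingers":1},
    {"travel":[25,8.5,0],"delta_rot":[0,0,0],"fingers":1},
    {"travel":[25,8.5,0],"delta_rot":[0,0,0],"fingers":1},
    {"travel":[25,8.5,0],"delta_rot":[0,0,0],"fingers":1},
    {"travel":[25,8.5,0],"delta_rot":[0,0,0],"fingers":1},
    {"travel":[15,4.5,0],"delta_rot":[0,0,-7],"fingers":1},
    {"travel":[0,0,0],"delta_rot":[0,0,-7],"fingers":1},
    {"travel":[0,0,0],"delta_rot":[0,0,-7],"fingers":1},
    {"travel":[0,0,0],"delta_rot":[0,0,-7],"fingers":1},
    {"travel":[0,0,0],"delta_rot":[0,0,-7],"fingers":1},
    {"travel":[0,0,0],"delta_rot":[0,0,-7],"fingers":1},
    {"travel":[0,0,0],"delta_rot":[0,0,-7],"fingers":1},
    {"travel":[0,0,0],"delta_rot":[0,0,0],"fingers":1},
  ],
)

```text
clock: 24.02
eef_pos: [640.1, 274.2, 89.3]
eef_rot: [-3.14, -0.0, 2.005]
wrist_force: [0.4, -0.5, -2.0]
finger_gap: 49.9
```

```bash
python3 - <<'E'
from h import *
to(640.5,274.3,36,115)
d=shot('wrist','w6.png'); P=cloud(d)
H,S=[cv2.cvtColor(d['color'],cv2.COLOR_RGB2HSV)[...,i] for i in (0,1)]
m=(H>50)&(H<85)&(S>100)
print('dish',rect(P,(640,274),(-3,20),90,m),'soap',rect(P,(640,274),(80,110),90,m))
E
```

```text
t 24.02 pos [640.1 274.2  89.3] rpy [-179.9   -0.   114.9] gap 49.9 F [ 0.4 -0.5 -2. ]
 travel now [-0.1  0.5 53.3] travel after turn [-0.1  0.4 53.3] turn [-0.1 -0.  -0.1]
dish [631.5, 292.5, 82.2, 70.9, 24.9, 4.8, 3892] soap [639.4, 274.5, 79.7, 50.6, -64.8, 94.1, 6962]
```

View pics/w6.png

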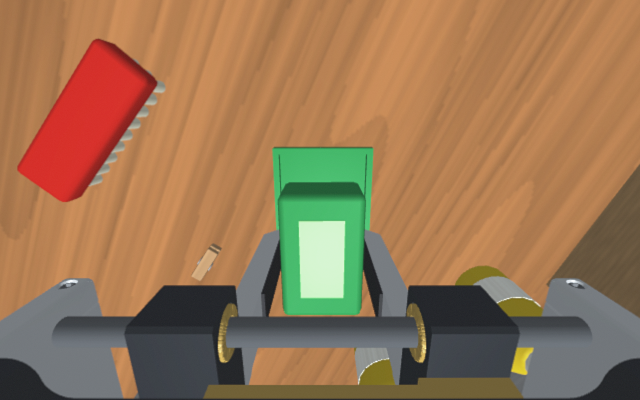

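The soap is aligned over the dish; the visible far end of the dish gives a centre of (639.8, 274.8), and the soap is at (639.4, 274.5). Lowering.

Call:
send_rows(
  plan=[
    {"travel":[0,0,15],"delta_rot":[0,0,0],"fingers":1},
    {"travel":[0,0,15],"delta_rot":[0,0,0],"fingers":1},
    {"travel":[0,0,12],"delta_rot":[0,0,0],"fingers":1},
    {"travel":[0,0,6],"delta_rot":[0,0,0],"fingers":1},
    {"travel":[0,0,3],"delta_rot":[0,0,0],"fingers":1},
    {"travel":[0,0,1.5],"delta_rot":[0,0,0],"fingers":1},
    {"travel":[0,0,0.8],"delta_rot":[0,0,0],"fingers":1},
    {"travel":[0,0,0],"delta_rot":[0,0,0],"fingers":1},
    {"travel":[0,0,0],"delta_rot":[0,0,0],"fingers":1},
  ],
)

```text
clock: 25.2
eef_pos: [640.4, 274.3, 36.9]
eef_rot: [3.141, 0.0, 2.006]
wrist_force: [-0.7, -0.1, -1.3]
finger_gap: 49.9
```

Call:
send_rows(
  plan=[
    {"travel":[0,0,0.8],"delta_rot":[0,0,0],"fingers":1},
    {"travel":[0,0,0.6],"delta_rot":[0,0,0],"fingers":1},
    {"travel":[0,0,0],"delta_rot":[0,0,0],"fingers":1},
    {"travel":[0,0,0],"delta_rot":[0,0,0],"fingers":1},
  ],
)

```text
clock: 25.7
eef_pos: [640.4, 274.3, 35.2]
eef_rot: [3.142, 0.0, 2.006]
wrist_force: [0.6, -0.2, -2.0]
finger_gap: 49.6
```

Call:
send_rows(
  plan=[
    {"travel":[0,0,0.4],"delta_rot":[0,0,0],"fingers":1},
    {"travel":[0,0,0.3],"delta_rot":[0,0,0],"fingers":1},
    {"travel":[0,0,0],"delta_rot":[0,0,0],"fingers":1},
  ],
)

```text
clock: 26.08
eef_pos: [640.4, 274.3, 35.2]
eef_rot: [3.141, 0.0, 2.006]
wrist_force: [-3.6, -2.1, 4.9]
finger_gap: 49.9
```

Call:
send_rows(
  plan=[
    {"travel":[0,0,0],"delta_rot":[0,0,0],"fingers":-0.2},
    {"travel":[0,0,0],"delta_rot":[0,0,0],"fingers":-1},
    {"travel":[0,0,0],"delta_rot":[0,0,0],"fingers":-1},
    {"travel":[0,0,0],"delta_rot":[0,0,0],"fingers":-1},
    {"travel":[0,0,-25],"delta_rot":[0,0,0],"fingers":-1},
    {"travel":[0,0,-45],"delta_rot":[0,0,0],"fingers":-1},
    {"travel":[0,0,-45],"delta_rot":[0,0,8],"fingers":-1},
    {"travel":[0,0,0],"delta_rot":[0,0,10],"fingers":-1},
    {"travel":[0,0,0],"delta_rot":[0,0,10],"fingers":-1},
    {"travel":[0,0,0],"delta_rot":[0,0,10],"fingers":-1},
    {"travel":[-9.8,-29.6,0],"delta_rot":[0,0,3.3],"fingers":-1},
    {"travel":[-9.8,-29.6,0],"delta_rot":[0,0,0],"fingers":-1},
    {"travel":[-9.8,-29.6,0],"delta_rot":[0,0,0],"fingers":-1},
    {"travel":[-9.8,-29.6,0],"delta_rot":[0,0,0],"fingers":-1},
    {"travel":[-9.8,-29.6,0],"delta_rot":[0,0,0],"fingers":-1},
    {"travel":[-9.8,-29.6,0],"delta_rot":[0,0,0],"fingers":-1},
    {"travel":[0,0,0],"delta_rot":[0,0,0],"fingers":-1},
    {"travel":[0,0,0],"delta_rot":[0,0,0],"fingers":-1},
  ],
)

```text
clock: 28.32
eef_pos: [454.1, 266.2, 149.9]
eef_rot: [3.141, -0.001, 1.285]
wrist_force: [0.9, 0.6, 0.8]
finger_gap: 93.7
```

```bash
python3 - <<'E'
from h import *
d=shot('top','t7.png'); P=cloud(d)
print('soap',rect(P,(640,274),(35,55),90))
d=shot('wrist','w7.png'); P=cloud(d)
r=rect(P,(453,268),(35,45)); print('brush',r)
to(r[0],r[1],30,r[4])
E
```

```text
soap [638.4, 272.9, 81.0, 51.5, -65.2, 40.7, 813]
brush [452.5, 269.6, 118.1, 41.7, 73.1, 39.1, 4927]
t 28.43 pos [454.2 266.1 149.5] rpy [180.   -0.   73.6] gap 94.0 F [-0.2 -0.1  0.2]
 travel now [  2.9  -2.6 119.5] travel after turn [  2.9  -2.6 119.5] turn [ 0.  -0.   0.5]
```

View pics/w7.png

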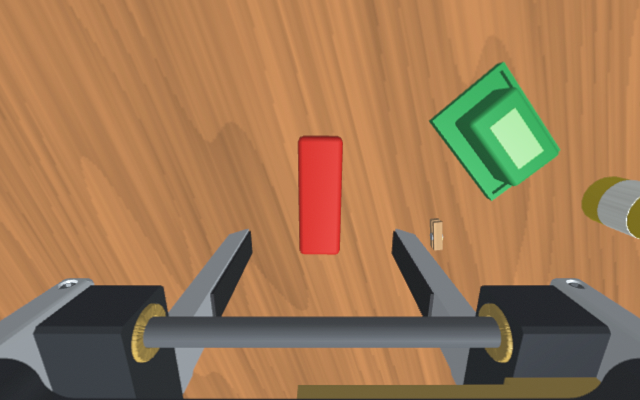

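The soap lies in the dish at (515,135); the brush is at (321,195) and parallel to the jaws. Grasping the brush.

Call:
send_rows(
  plan=[
    {"travel":[2.4,-2.2,20],"delta_rot":[0,0,0.3],"fingers":-1},
    {"travel":[0,0,30],"delta_rot":[0,0,0],"fingers":-1},
    {"travel":[0,0,30],"delta_rot":[0,0,0],"fingers":-1},
    {"travel":[0,0,24],"delta_rot":[0,0,0],"fingers":-1},
    {"travel":[0,0,10],"delta_rot":[0,0,0],"fingers":-1},
    {"travel":[0,0,5],"delta_rot":[0,0,0],"fingers":-1},
    {"travel":[0,0,0],"delta_rot":[0,0,0],"fingers":1},
    {"travel":[0,0,0],"delta_rot":[0,0,0],"fingers":1},
    {"travel":[0,0,0],"delta_rot":[0,0,0],"fingers":1},
    {"travel":[0,0,0],"delta_rot":[0,0,0],"fingers":1},
    {"travel":[0,0,0],"delta_rot":[0,0,0],"fingers":1},
    {"travel":[0,0,0],"delta_rot":[0,0,0],"fingers":1},
    {"travel":[0,0,0],"delta_rot":[0,0,0],"fingers":1},
    {"travel":[0,0,0],"delta_rot":[0,0,0],"fingers":1},
  ],
)

```text
clock: 30.18
eef_pos: [452.1, 269.0, 30.6]
eef_rot: [3.141, -0.0, 1.28]
wrist_force: [0.4, -1.1, 1.8]
finger_gap: 42.0
```

```bash
python3 -c "
from h import *
to(667,-93.5,130,73)"
```

```text
t 30.18 pos [452.1 269.   30.6] rpy [180.   -0.   73.3] gap 42.0 F [ 0.4 -1.1  1.8]
 travel now [-285.7  309.8  -99.4] travel after turn [-283.9  311.5  -99.4] turn [ 0.  -0.   0.3]
```

Call:
send_rows(
  plan=[
    {"travel":[0,0,-20],"delta_rot":[0,0,0],"fingers":1},
    {"travel":[0,0,-30],"delta_rot":[0,0,0],"fingers":1},
    {"travel":[0,0,-30],"delta_rot":[0,0,0],"fingers":1},
    {"travel":[-10,11,-19],"delta_rot":[0,0,0],"fingers":1},
    {"travel":[-21,23,0],"delta_rot":[0,0,0],"fingers":1},
    {"travel":[-21,23,0],"delta_rot":[0,0,0],"fingers":1},
    {"travel":[-21,23,0],"delta_rot":[0,0,0],"fingers":1},
    {"travel":[-21,23,0],"delta_rot":[0,0,0],"fingers":1},
    {"travel":[-21,23,0],"delta_rot":[0,0,0],"fingers":1},
    {"travel":[-21,23,0],"delta_rot":[0,0,0],"fingers":1},
    {"travel":[-21,23,0],"delta_rot":[0,0,0],"fingers":1},
    {"travel":[-21,23,0],"delta_rot":[0,0,0],"fingers":1},
    {"travel":[-21,23,0],"delta_rot":[0,0,0],"fingers":1},
    {"travel":[-21,23,0],"delta_rot":[0,0,0],"fingers":1},
    {"travel":[-21,23,0],"delta_rot":[0,0,0],"fingers":1},
    {"travel":[-21,23,0],"delta_rot":[0,0,0],"fingers":1},
    {"travel":[-15,15,0],"delta_rot":[0,0,0],"fingers":1},
    {"travel":[-8.7,7.8,0],"delta_rot":[0,0,0.3],"fingers":1},
    {"travel":[0,0,0],"delta_rot":[0,0,0],"fingers":1},
    {"travel":[0,0,0],"delta_rot":[0,0,0],"fingers":1},
  ],
)

```text
clock: 32.67
eef_pos: [666.7, -92.8, 129.5]
eef_rot: [-3.141, -0.0, 1.275]
wrist_force: [0.0, -0.0, -0.7]
finger_gap: 41.9
```

```bash
python3 - <<'E'
from h import *
to(667,-93.5,35,73)
d=shot('wrist','w8.png'); P=cloud(d)
S=cv2.cvtColor(d['color'],cv2.COLOR_RGB2HSV)[...,1]
print('brush',rect(P,(667,-93),(133,150),90))
print('pad vis',rect(P,(667,-93),(-3,12),90,S<60))
d=shot('top','t8.png')
E
```

```text
t 32.67 pos [666.7 -92.8 129.5] rpy [-180.    -0.    73.1] gap 41.9 F [ 0.  -0.  -0.7]
 travel now [-0.6  0.6 94.5] travel after turn [-0.6  0.5 94.5] turn [-0.  -0.   0.1]
brush [669.1, -82.6, 98.7, 66.0, 72.5, 138.0, 12145]
pad vis [683.0, -39.8, 64.4, 27.9, -17.0, 3.7, 1890]
```

View pics/w8.png

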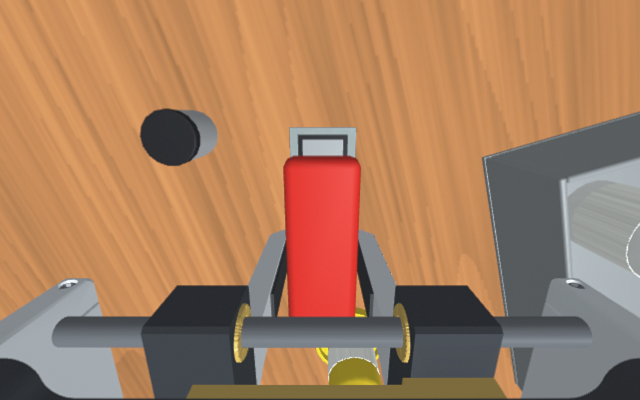

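```bash
python3 - <<'E'
from h import *
d=shot('wrist'); P=cloud(d); s=d['st']
C=cv2.cvtColor(d['color'],cv2.COLOR_RGB2HSV); red=((C[...,0]<8)|(C[...,0]>172))&(C[...,1]>150); gray=C[...,1]<60
M=R.from_euler('xyz',s['eef_rot']); Q=M.inv().apply((P-s['eef_pos']).reshape(-1,3)).reshape(P.shape)
b=Q[red&(P[...,2]>130)&(P[...,2]<150)]
g=Q[gray&(P[...,2]<12)&(P[...,2]>1)&(abs(Q[...,0]-55)<40)&(abs(Q[...,1])<45)]
for n,q in (('brush',b),('pad',g)):
    print(n,'xmax',np.percentile(q[:,0],[98,99.5,100]).round(1))
    for x in (50,60,68):
        k=q[abs(q[:,0]-x)<3]; 
        if len(k): print(x,'y',np.percentile(k[:,1],[0.5,99.5]).round(1))
to(667,-93.5,35,73)
E
```

```text
brush xmax [58.6 59.5 59.9]
50 y [-20.8  20.3]
60 y [-19.3  18.5]
pad xmax [69.3 69.3 69.4]
50 y [-31.3  31. ]
60 y [-31.1  31.5]
68 y [-31.7  31.4]
t 32.83 pos [666.8 -92.9 129.7] rpy [180.   -0.   73.1] gap 41.7 F [-0.3 -0.7 -0.6]
 travel now [-0.6  0.3 94.7] travel after turn [-0.6  0.3 94.7] turn [ 0.  -0.   0.1]
```

The brush and pad agree to within about 0.5 mm and 0.5°. Lowering.

Call:
send_rows(
  plan=[
    {"travel":[-0.4,0.1,20],"delta_rot":[0,0,0],"fingers":1},
    {"travel":[0,0,25],"delta_rot":[0,0,0],"fingers":1},
    {"travel":[0,0,25],"delta_rot":[0,0,0],"fingers":1},
    {"travel":[0,0,12],"delta_rot":[0,0,0],"fingers":1},
    {"travel":[0,0,6],"delta_rot":[0,0,0],"fingers":1},
    {"travel":[0,0,3],"delta_rot":[0,0,0],"fingers":1},
    {"travel":[0,0,1.5],"delta_rot":[0,0,0],"fingers":1},
    {"travel":[0,0,0.8],"delta_rot":[0,0,0],"fingers":1},
    {"travel":[0,0,0],"delta_rot":[0,0,0],"fingers":1},
    {"travel":[0,0,0],"delta_rot":[0,0,0],"fingers":1},
  ],
)

```text
clock: 34.08
eef_pos: [667.0, -93.9, 36.5]
eef_rot: [3.141, -0.0, 1.275]
wrist_force: [0.1, 0.2, -1.4]
finger_gap: 41.8
```

Call:
send_rows(
  plan=[
    {"travel":[0,0,0.8],"delta_rot":[0,0,0],"fingers":1},
    {"travel":[0,0,0.6],"delta_rot":[0,0,0],"fingers":1},
    {"travel":[0,0,0.3],"delta_rot":[0,0,0],"fingers":1},
    {"travel":[0,0,0],"delta_rot":[0,0,0],"fingers":1},
    {"travel":[0,0,0],"delta_rot":[0,0,0],"fingers":1},
  ],
)

```text
clock: 34.7
eef_pos: [666.9, -93.9, 34.7]
eef_rot: [3.142, -0.0, 1.275]
wrist_force: [-2.3, 0.2, 1.4]
finger_gap: 41.5
```

Call:
send_rows(
  plan=[
    {"travel":[0,0,0.2],"delta_rot":[0,0,0],"fingers":1},
    {"travel":[0,0,0],"delta_rot":[0,0,0],"fingers":0},
    {"travel":[0,0,0],"delta_rot":[0,0,0],"fingers":-1},
    {"travel":[0,0,0],"delta_rot":[0,0,0],"fingers":-1},
    {"travel":[0,0,0],"delta_rot":[0,0,0],"fingers":-1},
    {"travel":[0,0,-20],"delta_rot":[0,0,0],"fingers":-1},
    {"travel":[0,0,-40],"delta_rot":[0,0,0],"fingers":-1},
    {"travel":[0,0,-50],"delta_rot":[0,0,0],"fingers":-1},
    {"travel":[0,0,-50],"delta_rot":[0,0,0],"fingers":-1},
    {"travel":[0,0,0],"delta_rot":[0,0,0],"fingers":-1},
    {"travel":[0,0,0],"delta_rot":[0,0,0],"fingers":-1},
  ],
)

```text
clock: 36.08
eef_pos: [666.7, -93.9, 194.6]
eef_rot: [-3.142, 0.0, 1.275]
wrist_force: [-0.4, 0.2, -0.6]
finger_gap: 93.9
```

```bash
python3 - <<'E'
from h import *
d=shot('wrist','w9.png'); P=cloud(d); S=cv2.cvtColor(d['color'],cv2.COLOR_RGB2HSV)[...,1]
print('brush',rect(P,(667,-93),(38,50)),'pad',rect(P,(667,-93),(1,9),90,S<60))
d=shot('scene','s9.png'); P=cloud(d)
print('brush',rect(P,(667,-93),(38,50)),'soap',rect(P,(640,274),(35,55)),'b',rect(P,(444,-270),(90,125),40),'y',rect(P,(646.5,-270),(90,125),40))
print('tin',rect(P,(568,4),(45,60),40),'cup',rect(P,(562,-183),(32,48),40))
a=cv2.imread('pics/w9.png'); b=cv2.imread('pics/s9.png')
cv2.imwrite('pics/both.png',cv2.resize(np.vstack([a,b]),(480,600)))
E
```

```text
brush [666.2, -93.4, 119.0, 41.9, 72.9, 43.0, 3892] pad [666.8, -92.6, 138.8, 64.0, 73.0, 3.3, 1928]
brush [666.6, -93.8, 120.6, 42.1, 72.9, 45.2, 1038] soap [641.7, 273.5, 80.3, 51.5, -64.6, 41.4, 1454] b [446.1, -269.0, 30.7, 27.8, -3.8, 107.2, 183] y [648.1, -265.7, 27.6, 22.9, -5.2, 109.4, 104]
tin [568.1, 4.3, 44.4, 44.0, -65.2, 55.0, 399] cup [560.5, -181.4, 41.6, 39.2, -6.4, 39.5, 120]
```

View pics/both.png

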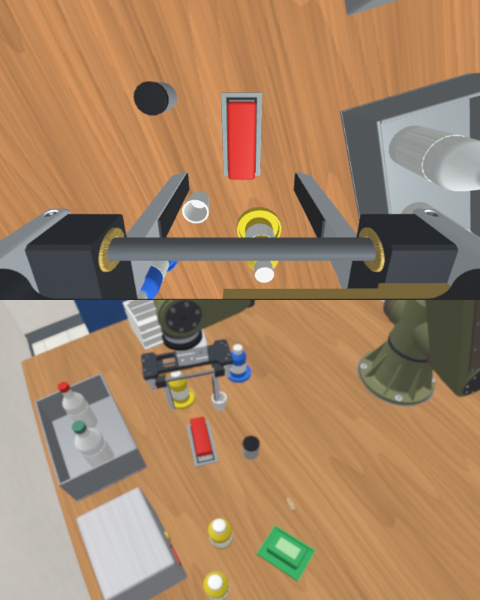

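All four things are in place: the brush at (241,140) is inside its outline, both bottles stand in their trays, the soap is in its dish, and the tin and cup haven't moved. I'm handing in.

```bash
python3 -c "
from h import *
print(manip.read_state()['clock']); print(manip.sign_off())"
```

```text
36.175
the job is handed in; nothing more can be done
None
```

The job is done and handed in at 36 s of the 106 s allowed. I worked in the order asked: blue bottle, yellow bottle (the one farthest to the robot's right), soap, then brush. Each was lowered until the wrist force showed contact, then released.

Last checks:
- **Bottles:** both stand upright in their trays. Their cap heights read 107–109 mm, against about 109 mm expected, and they sit within a few mm of the tray centres.
- **Soap:** it lies flat in the dish, with its top at about 41 mm. It is lined up to within about 0.5° and within about 2 mm of the dish centre.
- **Brush:** it lies bristles down inside its outline, within about 1 mm of the pad's centre and 0.1° of its axis.
- **Tin and dosing cup:** the tin is where it was to within about 1 mm and the cup to within about 2 mm, both within camera error.

The checks disagreed in one place: the last scene view put the yellow cap about 5 mm off the earlier top view (y −266 against −271). The gripper partly hid the cap in that view, and the bottle has more room than that in its tray.

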